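Close a click-cap jar in the jar holder

TASK

Stand the square white jar fully down in the square pocket of the jar holder, then screw its orange cap clockwise (seen from above) until its torque limiter slips, and stop at once: the cap should slip by a few degrees but never by more than about 25. Keep the jar upright, press it down only gently (under about 30 N), and let go of it, leaving it standing in the holder and everything else undisturbed.

Things in the scene. Friction and masses are not known exactly. Their poses are not given: they have to be found in the camera images.
- jar: Loose square white jar, two thin blue bands near the foot, 0.3 to 0.5 kg. Body 60x60 mm, 68 high; narrow neck 48 mm across to z=76; round ribbed orange cap, 56 mm in diameter, z=76 to 104, white disc in its middle to 106. Origin at the centre of the underside, z up, x and y square to its sides. A quarter turn makes no difference to how it fits. Stands on the worktop at the start.
- cap_top (a point): Centre of the top of the orange cap's white disc, 106 mm above the jar's underside, on the axis of the cap. Belongs to the jar and does not turn with the cap. Grip the cap across any diameter from above, fingertips at most 32 mm below this point (the jar's shoulder lies 38 mm below). The jar can be lifted by the cap; a grip of 30 to 35 N carries and turns it.
- holder: Fixed grey jar holder that keeps the jar from turning: base plate 120x120 mm, 10 thick, with four walls to 40 mm above the worktop and a white 45 degree funnel lip to 47 mm. They enclose a square pocket 63x63 mm (1.5 mm play on each side of the jar). Origin at the centre of the underside, x and y square to the pocket walls.
- pocket (a point): Centre of the pocket's floor, 13 mm above the worktop, axes as the holder's. The jar's origin comes here when it is fully down.
- pad: Black rubber pad, 62 x 62 x 3 mm, fixed as the floor of the pocket; origin under its centre. The jar must not be pressed on it with more than 30 N.
- clutch (a joint): Slip of the cap's torque limiter, rad, 0 at the start: orange shell clockwise past its white disc (their black marks then part). First both turn together on the thread, 0.06 N m drag, for an unknown 0.3 to 0.85 rad plus 0.1 of play; then the seal winds up 0.12 rad as torque climbs to 0.45 N m, where the shell slips on steadily. Let go, the seal unwinds, slip stays. Wanted at the end: 0.08 to 0.45.
- mug: Loose white patterned mug, 82 x 114 x 91 mm, origin at the centre of its underside. Leave alone.
- spice_red: Loose spice jar with red cap, 41 mm in diameter, 105 mm high, origin at the centre of its underside. Leave alone.
- salt: Loose salt shaker with grey top, 44 mm in diameter, 90 mm high, origin at the centre of its underside. Leave alone.
- jam: Loose round jam jar with red lid, 65 x 69 x 86 mm, origin at the centre of its underside. Leave alone.
Mind the look-alikes: they are no part of the job. What is shaped like the jar but turquoise is not meant. Of the things that look like the holder, the larger one is meant.

How it is judged:
On the way, in this order (a step that is already met when the one before it is completed fails the run):
1. the jar stands fully down in the pocket, its cap's limiter not yet slipped (horizontal distance between jar and pocket below 0.005 m and z of jar in the frame of pocket below 0.003 m and angle between jar's own z axis and vertical below 0.07 rad and value of joint clutch below 0.05 rad), for 0.2 s.
2. with the jar in the pocket, the cap is turned clockwise until its limiter slips (horizontal distance between jar and pocket below 0.005 m and z of jar in the frame of pocket below 0.003 m and angle between jar's own z axis and vertical below 0.07 rad and value of joint clutch above 0.08 rad), for 0.1 s.
At the end, for the whole second after the job is handed in: The jar stands in the pocket (origin within 5 mm of the pocket's centre sideways and less than 3 mm above its floor, tilted less than 0.07 rad), at rest and released, and the cap's limiter has slipped by 0.08 to 0.45 rad (all of step 2 and value of joint clutch below 0.45 rad and linear speed of jar below 0.01 m/s and contact force between the fingers and jar below 0.1 N); the robot touches nothing.
It fails at once if the limiter is run on past 0.45 rad (26 degrees) of slip (value of joint clutch above 0.45 rad).
It fails at once if the jar is pressed on the pocket's pad with more than 30 N (contact force between jar and pad above 30 N).
It fails at once if the jar is tipped by more than 0.5 rad (angle between jar's own z axis and vertical above 0.5 rad).
It fails at once if the mug, spice jar, salt shaker or jam jar is moved by more than 20 mm (distance of any of mug, spice_red, salt, jam from where it was at the start of the episode above 0.02 m).
It also fails if it takes over 64 s, if anything falls off the work surface, if the arm or the gripper's body presses on something with over 40 N, if the wrist force passes 120 N, or if a joint passes its speed limit or range.

ROBOT

A 7-joint arm with a two-finger parallel gripper is mounted at the origin on a cart in front of the work surface, level with it; the furniture and walls round the work are solid. World frame = base frame: x ahead of the robot, y to its left, z up, the work surface at z = 0. Lengths are in m, angles in rad, forces in N, time in s.
With the tool pointing down it reaches from about 0.4 to 0.85 m from the base axis. Payload 10.4 kg.
Tool frame: the origin (TCP) lies between the finger pads; the fingertips stand 22 mm ahead of it and the grasp point (between the pads) lies 3 mm ahead of it (r.nose_length is the distance from the TCP to the fingertips, in m); z points along the fingers, y is the line along which they close (so a half turn about z gives the same grasp; the last joint's range is limited). The gripper opens to 87 mm and grips with 3 to 60 N. Pads are 19 mm wide; open, the fingers measure 117 mm over their backs; the gripper's body (75 mm by 190 mm) begins 51 mm behind the grasp point.
Start: joints at [-1.201, 0.332, -0.065, 1.46, 0.022, 1.35, -0.088], TCP at [0.239, 0.577, 0.245] pointing down, gripper open.
Joint ranges: [-2.6, 2.6], [-0.5, 2.12], [-1.47, 1.34], [0.16, 2.42], [-1.27, 4.41], [0.06, 2.06], [-2.6, 2.6]. Speed limits (rad/s): [2.22, 2.22, 2.79, 2.79, 3.14, 3.14, 3.14].

INTERFACE

Orientations are given as a unit quaternion [x, y, z, w].
In Python, from bench import readout, cams, r gives the robot as it stands. The module is installed in compiled form; this text tells all that it offers.
- The arm moves only by the tool step_arm, never from a script. Its argument "deltas" is a list that holds one entry, the list of rows, each a list of 7 numbers: the turn, a rotation vector about the tool's x, y, z in rad, then the shift along the tool's x, y, z in m, then the opening in per cent of the stroke, from 0 (shut) to 100 (fully open). A call has 1 to 20 rows; each row is the pose to reach, as a shift and turn from the pose commanded when the call began, along the tool's axes at that moment; what a row does not reach only later rows make up. A row lasts 1/8 s, in which the tool goes at most 62.5 mm and 10.7 degrees, less where a joint would pass 70% of its speed; a pose out of reach is approached as far as the arm can. A call with a gripper value outside its range is refused whole. The fingers move at their own pace and stop on an object; "squeeze" is the grip in N (left out, the last holds). Time passes only in rows, so rows that repeat a pose let the fingers close. It gives the time, the measured TCP pose, the force, the opening and the grip force at its end, in the units of the state.
- readout.read_state(): the state, without advancing time (a new reading comes with each control period).
- cams.camera(name): name is "scene" or "top" or "wrist"; returns a dict with "img" (384x512x3 uint8, red, green, blue), "fx", "fy", "cx", "cy" (pixels), "origin" and "rotation" of the camera in the world; the wrist camera has in their place "T_tool_cam" (4x4, takes a point from camera to tool coordinates, whose origin is the TCP and whose axes are the flange's). Camera axes: x right, y up, looking along -z (the intrinsics and any distortion apply to the point x, -y, -z); pixel columns grow to the right and rows downward; lengths in m; the calibration is good to about 2 mm. A picture is of the moment at which its call begins: read the wrist's pose just before it. There is no depth.
- r.close_job(): hands the job in; it is judged then, once.
The state is a dict: "time": time; "joint_positions": joint angles; "joint_vel": joint speeds; "joint_torque": joint torques, N m; "ee_pos": TCP position; "eef_rot": TCP orientation; "ft_force": force on the tool from outside, world axes, zero at the start; "torque": the same for the moment, N m; "width": finger opening in m; "grip_force": force on a finger pad.
Only numpy, scipy, OpenCV 4.12 (cv2) and the standard library are available. Lean on these libraries where they do the work, as an engineer would, in place of code of your own. Each camera call takes 0.05 s, during which the arm holds its last target. There are 200 camera calls.

## Working session

There is one attempt and no reset: what is moved stays moved. The work goes in short steps, Python scripts to look and compute and a tool call to move; the robot and the scene stay as the last step left them, time stands still between calls to the robot, and variables do not carry over. Pictures are saved under pics/ and viewed, at most 10 in all, crops included, and the job is handed in when it is done.

Besides the shell and the picture viewer there is one more tool, called after ">>>" as name([rows], argument=value, ...), one row to a line, values as JSON. step_arm: Moves the arm, as the interface text tells. Its arguments: {"type":"object","properties":{"deltas":{"type":"array"},"squeeze":{"type":"number"}},"required":["deltas"]}

```bash
mkdir -p pics; cat > h.py <<'E'
import numpy as np, cv2
from bench import readout, cams, r
from scipy.spatial.transform import Rotation as R
def cam(name):
    s=readout.read_state(); c=cams.camera(name)
    if 'T_tool_cam' in c:
        T=np.eye(4); T[:3,:3]=R.from_quat(s['eef_rot']).as_matrix(); T[:3,3]=s['ee_pos']
        W=T@np.array(c['T_tool_cam']); c['origin']=W[:3,3]; c['rotation']=W[:3,:3]
    c['rotation']=np.array(c['rotation']); c['origin']=np.array(c['origin'])
    return c
def ray(c,u,v):
    d=np.array([(u-c['cx'])/c['fx'],-(v-c['cy'])/c['fy'],-1.])
    return c['origin'],c['rotation']@d
def plane(c,u,v,z):
    o,d=ray(c,u,v); return o+d*(z-o[2])/d[2]
def proj(c,p):
    q=c['rotation'].T@(np.array(p)-c['origin']); return c['cx']+c['fx']*q[0]/-q[2], c['cy']+c['fy']*q[1]/q[2]
def save(n,img): cv2.imwrite('pics/'+n,img[...,::-1])
E
python3 - <<'E'
from h import *
a=cam('scene');b=cam('top')
print({k:v for k,v in a.items() if k!='img'});print({k:v for k,v in b.items() if k!='img'})
np.save('scene.npy',a['img']);np.save('top.npy',b['img'])
save('top.png',cv2.resize(b['img'],(800,600)));save('scene.png',cv2.resize(a['img'],(800,600)))
print(readout.read_state())
E
```

```text
{'fx': 496.5783209588506, 'fy': 496.5783209588506, 'cx': 254.84676471755338, 'cy': 189.67909156775477, 'origin': array([-0.55124854, -0.7440742 ,  1.13181135]), 'rotation': array([ 0.35939518, -0.21127593, -0.44119976,  0.79469514])}
{'fx': 400.3244407099294, 'fy': 400.3244407099294, 'cx': 251.4603876597239, 'cy': 188.84891361502727, 'origin': array([ 0.21782106, -0.15359076,  1.22172774]), 'rotation': array([ 0.08539846, -0.07904806, -0.67486621,  0.72870714])}
{'time': 0.1, 'joint_positions': array([-1.2005878 ,  0.33283443, -0.06470276,  1.46086299,  0.02162748,
        1.34988818, -0.08847915]), 'joint_vel': array([-9.84819889e-06, -4.75151104e-04,  1.20935513e-05, -1.91353525e-03,
        1.84594987e-03,  1.78745278e-03, -2.75111458e-04]), 'joint_torque': array([ 8.32441838e-04, -6.24537492e+01,  2.42613000e-02, -3.90721965e+01,
       -6.14178297e-02,  3.65470466e-02,  7.83342671e-05]), 'ee_pos': array([0.23912734, 0.5771014 , 0.24381471]), 'eef_rot': array([ 1.95120004e-01,  9.80779161e-01, -6.42672165e-04, -8.52311591e-05]), 'ft_force': array([0.90530958, 0.18802959, 0.2326055 ]), 'torque': array([-0.05566873,  0.0135458 ,  0.07817926]), 'grip_force': 0.0, 'width': 0.08721198203953746}
```

View pics/top.png

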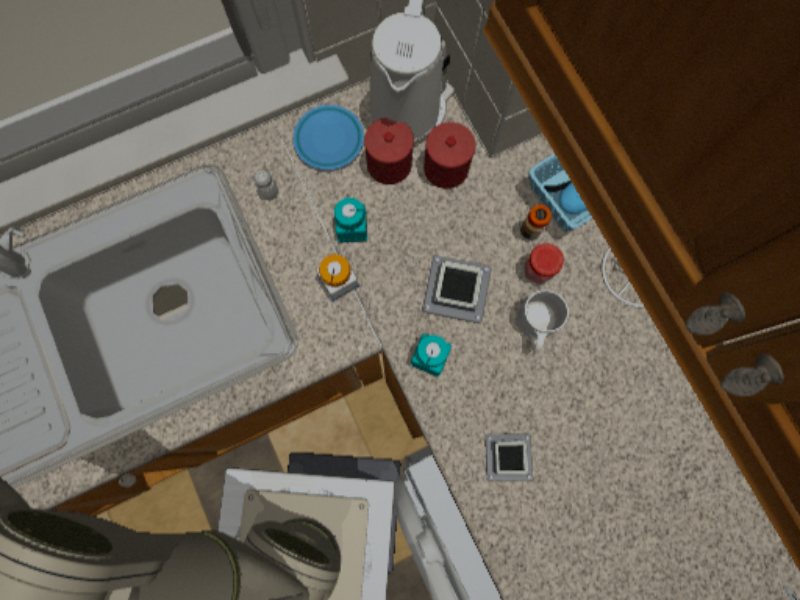

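View pics/scene.png

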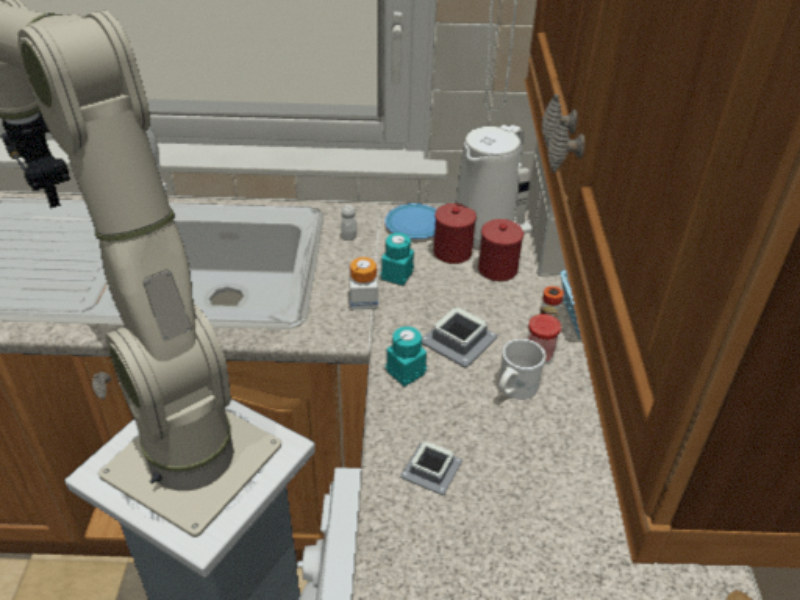

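The top view shows, in 800x600 pixels:
- **Jar candidates:** an orange-capped white jar at (335,275), and turquoise look-alikes at (350,220) and (432,353). The one meant is the white jar with the orange cap.
- **Holder candidates:** (458,288) and (510,457). The larger, at (458,288), is the one meant.

Next I measure both and confirm them in a crop.

```bash
sed -i "s/c\['rotation'\]=np.array(c\['rotation'\]);/q=np.array(c['rotation']); c['rotation']=R.from_quat(q).as_matrix() if q.size==4 else q;/" h.py
python3 - <<'E'
from h import *
P={}
for n in ('top','scene'):
    c=cam(n); hsv=cv2.cvtColor(c['img'],cv2.COLOR_RGB2HSV)
    o=cv2.inRange(hsv,(8,170,150),(22,255,255))
    k,l,s,ce=cv2.connectedComponentsWithStats(o)
    big=[(s[i,4],s[i,:4],ce[i].round(1)) for i in range(1,k) if s[i,4]>60]
    print(n,'orange',big)
    bl=cv2.inRange(c['img'],(0,0,0),(45,45,45))
    k,l,s,ce=cv2.connectedComponentsWithStats(bl)
    for i in range(1,k):
        if s[i,4]>100:
            p=plane(c,*ce[i],.013)
            if .2<p[0]<1 and abs(p[1])<.8:
                rc=cv2.minAreaRect(np.argwhere(l==i)[:,::-1].astype(np.float32))
                pts=[plane(c,*q,.03)[:2].round(3).tolist() for q in cv2.boxPoints(rc)]
                print(n,'black',s[i,4],ce[i].round(1),p.round(3),pts)
    for a,b,e in big: print('cap at z.09',plane(c,*e,.09).round(3), b)
    if n=='top':
        im=c['img'][120:250,180:330]; save('crop.png',cv2.resize(im,None,fx=5,fy=4.6,interpolation=cv2.INTER_CUBIC))
        print([proj(c,(x,y,0)) for x,y in((.4,0),(.5,0),(.4,.1))], 'x,y dirs')
E
```

```text
top orange [(np.int32(192), array([205, 163,  19,  18], dtype=int32), array([213.7, 171.4]))]
top black 172 [417.9  71.3] [ 0.949 -0.654  0.013] [[1.008, -0.613], [1.017, -0.665], [0.877, -0.673], [0.868, -0.622]]
top black 154 [241.7 108.4] [ 0.771 -0.079  0.013] [[0.763, -0.036], [0.8, -0.052], [0.764, -0.122], [0.728, -0.106]]
top black 189 [278.5 109.7] [ 0.775 -0.199  0.013] [[0.765, -0.155], [0.808, -0.176], [0.774, -0.235], [0.731, -0.213]]
top black 376 [292.9 182. ] [ 0.536 -0.259  0.013] [[0.506, -0.223], [0.565, -0.231], [0.557, -0.292], [0.498, -0.283]]
top black 218 [326.6 293. ] [ 0.209 -0.374  0.013] [[0.227, -0.349], [0.23, -0.392], [0.191, -0.393], [0.188, -0.35]]
cap at z.09 [ 0.53  -0.018  0.09 ] [205 163  19  18]
[(np.float64(206.30803524573227), np.float64(219.43664298752384)), (np.float64(209.57742956362665), np.float64(187.9668176229615)), (np.float64(174.05678524429743), np.float64(216.97716590967133))] x,y dirs
scene orange [(np.int32(67), array([225, 166,  15,  10], dtype=int32), array([232.1, 171.3]))]
cap at z.09 [ 0.531 -0.016  0.09 ] [225 166  15  10]
```

View pics/crop.png

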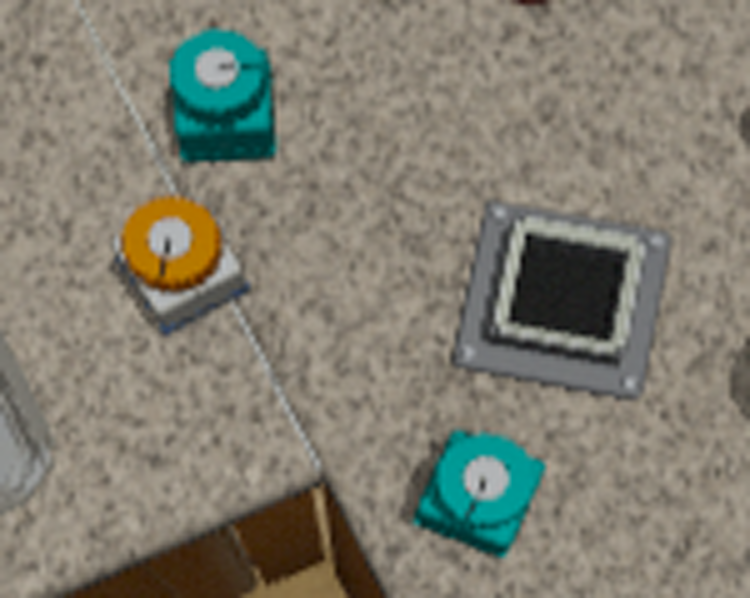

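The crop confirms both. The jar has the orange cap at crop pixel (170,243) with its white body turned about 34°. The larger holder is at (567,285), turned about -8°. Both views put the cap at about (0.53, -0.017).

```bash
python3 - <<'E'
from h import *
s=readout.read_state(); M=R.from_quat(s['eef_rot']).as_matrix()
c=cams.camera('wrist'); T=np.array(c['T_tool_cam']); print(T.round(3),c['fx'])
print(M.round(3), r.nose_length)
# view axis hit at 0.15 below TCP
for t in [(.5,-.02,.25),(.53,-.14,.30)]: print(t,(M.T@(np.array(t)-s['ee_pos'])).round(3))
E
```

```text
[[ 0.     0.964  0.264  0.071]
 [ 1.    -0.    -0.     0.001]
 [-0.     0.264 -0.964 -0.14 ]
 [ 0.     0.     0.     1.   ]] 335.89708224237177
[[-0.924  0.383 -0.   ]
 [ 0.383  0.924 -0.001]
 [-0.    -0.001 -1.   ]] 0.022
(0.5, -0.02, 0.25) [-0.47  -0.452 -0.006]
(0.53, -0.14, 0.3) [-0.543 -0.551 -0.055]
```

>>> step_arm([
  [[0,0,0,-0.543,-0.551,-0.055,100],[0,0,0,-0.543,-0.551,-0.055,100],[0,0,0,-0.543,-0.551,-0.055,100],[0,0,0,-0.543,-0.551,-0.055,100],[0,0,0,-0.543,-0.551,-0.055,100],[0,0,0,-0.543,-0.551,-0.055,100],[0,0,0,-0.543,-0.551,-0.055,100],[0,0,0,-0.543,-0.551,-0.055,100],[0,0,0,-0.543,-0.551,-0.055,100],[0,0,0,-0.543,-0.551,-0.055,100],[0,0,0,-0.543,-0.551,-0.055,100],[0,0,0,-0.543,-0.551,-0.055,100],[0,0,0,-0.543,-0.551,-0.055,100],[0,0,0,-0.543,-0.551,-0.055,100],[0,0,0,-0.543,-0.551,-0.055,100],[0,0,0,-0.543,-0.551,-0.055,100],[0,0,0,-0.543,-0.551,-0.055,100],[0,0,0,-0.543,-0.551,-0.055,100]],
])

```text
time: 2.5
ee_pos: [0.5299, -0.139, 0.2996]
eef_rot: [0.195, 0.981, 0.0, 0.0]
ft_force: [0.7, 1.0, -0.7]
width: 0.087
grip_force: 0.0
```

```bash
python3 - <<'E'
from h import *
s=readout.read_state(); print(s['time'],s['ee_pos'],s['joint_positions'].round(2),s['joint_vel'].round(2))
c=cam('wrist'); np.save('w1.npy',c['img']); save('w1.png',cv2.resize(c['img'],(800,600)))
print(proj(c,(.53,-.017,.1)),proj(c,(.53,-.258,.013)))
E
```

```text
2.5 [ 0.52993008 -0.13901763  0.29960734] [-0.43  0.14  0.68  1.61 -0.09  1.42  1.44] [ 0.  0.  0. -0. -0.  0.  0.]
(np.float64(366.4145529253686), np.float64(129.8531051662103)) (np.float64(169.64043584228023), np.float64(196.1701717540022))
```

View pics/w1.png

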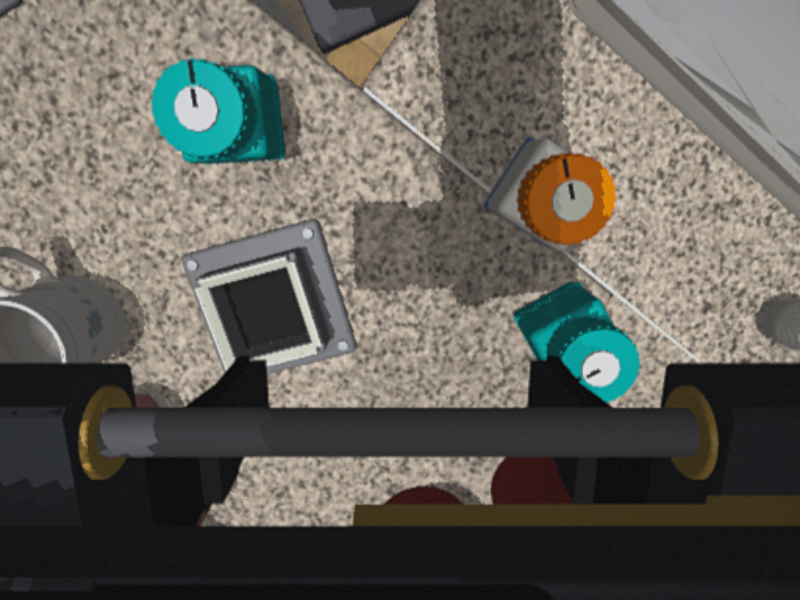

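The wrist view shows the orange cap at (570,200), the larger holder at (265,300) partly hidden by a finger, and turquoise jars at (200,110) and (600,365). I'll look at the holder from directly above, then the jar.

>>> step_arm([
  [[0,0,0,-0.046,-0.11,0.03,100],[0,0,0,-0.046,-0.11,0.03,100],[0,0,0,-0.046,-0.11,0.03,100],[0,0,0,-0.046,-0.11,0.03,100],[0,0,0,-0.046,-0.11,0.03,100]],
])

```text
time: 3.18
ee_pos: [0.5311, -0.2572, 0.2698]
eef_rot: [0.194, 0.981, 0.0, 0.0]
ft_force: [-0.4, -0.7, 0.3]
width: 0.0871
grip_force: 0.0
```

```bash
python3 - <<'E'
from h import *
s=readout.read_state(); print(s['time'],s['ee_pos'],s['joint_positions'].round(2))
c=cam('wrist'); import pickle; pickle.dump(c,open('wh.pkl','wb')); save('wh.png',cv2.resize(c['img'],(800,600)))
E
```

```text
3.175 [ 0.53106451 -0.25715821  0.26979413] [-0.24  0.29  0.76  1.56 -0.2   1.38  1.72]
```

View pics/wh.png

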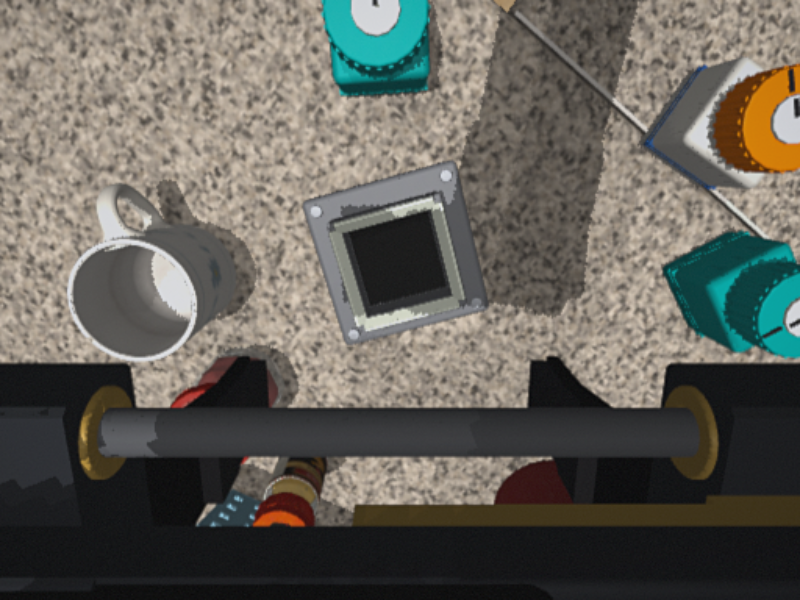

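>>> step_arm([
  [[0,0,0,0.093,0.223,0.02,100],[0,0,0,0.093,0.223,0.02,100],[0,0,0,0.093,0.223,0.02,100],[0,0,0,0.093,0.223,0.02,100],[0,0,0,0.093,0.223,0.02,100],[0,0,0,0.093,0.223,0.02,100],[0,0,0,0.093,0.223,0.02,100]],
])

```text
time: 4.1
ee_pos: [0.5298, -0.0183, 0.2498]
eef_rot: [0.196, 0.981, 0.0, 0.0]
ft_force: [0.4, 0.2, 0.3]
width: 0.087
grip_force: 0.0
```

```bash
python3 - <<'E'
from h import *
s=readout.read_state(); print(s['time'],s['ee_pos'],s['joint_positions'].round(2))
c=cam('wrist'); import pickle; pickle.dump(c,open('wj.pkl','wb')); save('wj.png',cv2.resize(c['img'],(800,600)))
E
```

```text
4.1 [ 0.5298473  -0.01833512  0.24984021] [-0.62  0.12  0.62  1.73 -0.07  1.31  1.19]
```

View pics/wj.png

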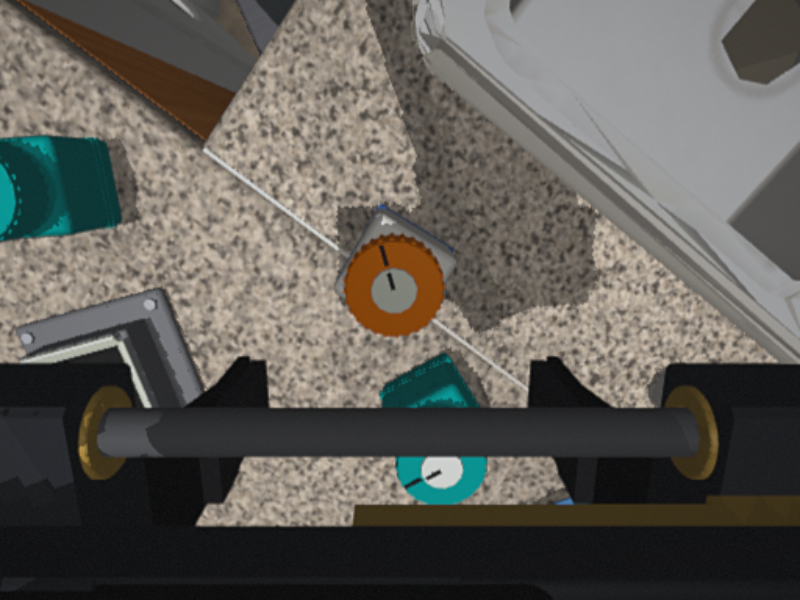

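Holder plate corners in the close view are (305,203), (456,161), (486,305) and (348,343). The jar's foot corners, in the same picture, are (705,67), (646,144) and (712,188). In the jar view the cap's disc is at (394,290) and the shoulder edge runs from (388,212) to (455,250).

```bash
python3 - <<'E'
from h import *
import pickle
h=pickle.load(open('wh.pkl','rb')); j=pickle.load(open('wj.pkl','rb'))
k=.64
def sub(c,pts,w=4):
    g=cv2.cvtColor(c['img'],cv2.COLOR_RGB2GRAY); p=(np.array(pts,np.float32)*k).reshape(-1,1,2)
    return cv2.cornerSubPix(g,p.copy(),(w,w),(-1,-1),(3,30,.01)).reshape(-1,2),p.reshape(-1,2)
for q in sub(h,[(305,203),(456,161),(486,305),(348,343)]):
    P=np.array([plane(h,*x,.01)[:2] for x in q]); e=np.roll(P,-1,0)-P
    print('plate',P.round(4).tolist(),'ctr',P.mean(0).round(4),'len',np.linalg.norm(e,axis=1).round(4),'yaw',(np.degrees(np.arctan2(e[:,1],e[:,0]))%90).round(1))
# dark pad
bl=cv2.inRange(h['img'],(0,0,0),(40,40,40)); n,l,s,ce=cv2.connectedComponentsWithStats(bl); i=l[int(265*k),int(398*k)]
print('pad',s[i],plane(h,*ce[i],.013).round(4))
q,p=sub(h,[(705,67),(646,144),(712,188)])
for x in(q,p):
    P=np.array([plane(h,*a,.0)[:2] for a in x]); e=np.diff(P,axis=0)
    print('foot',P.round(4).tolist(),np.linalg.norm(e,axis=1).round(4),(np.degrees(np.arctan2(e[:,1],e[:,0]))%90).round(1))
for z in(0.,.068):
    P=np.array([plane(j,u*k,v*k,z)[:2] for u,v in((388,212),(455,250))]); e=np.diff(P,axis=0)[0]; print('edge',z,P.round(4).tolist(),np.linalg.norm(e).round(4),np.degrees(np.arctan2(e[1],e[0]))%90)
hsv=cv2.cvtColor(j['img'],cv2.COLOR_RGB2HSV)
m=cv2.inRange(hsv,(5,150,60),(22,255,255)); n,l,s,ce=cv2.connectedComponentsWithStats(m); i=1+s[1:,4].argmax()
hull=cv2.convexHull(np.argwhere(l==i)[:,::-1].astype(np.int32)); el=cv2.fitEllipse(hull); print('cap',el,s[i],plane(j,*el[0],.1).round(4))
w=cv2.inRange(hsv,(0,0,90),(179,60,255)); w[:,:230]=0;w[:,275:]=0;w[:168]=0;w[205:]=0
n,l,s,ce=cv2.connectedComponentsWithStats(w); i=l[186,253] or l[190,252]; print('disc',s[i],ce[i],plane(j,*ce[i],.106).round(4))
print('cap in h',[proj(h,plane(j,*ce[i],.106))], np.array(proj(h,plane(j,*ce[i],.106)))/k)
for n_,c,(u,v) in(('tq1',h,(375,10)),('tq2',j,(442,470))): print(n_,plane(c,u*k,v*k,.106).round(3))
E
```

```text
plate [[0.4644, -0.3078], [0.4855, -0.1878], [0.5949, -0.2057], [0.5801, -0.3186]] ctr [ 0.5312 -0.255 ] len [0.1219 0.1109 0.1138 0.1162] yaw [80.  80.7 82.5 84.7]
plate [[0.4665, -0.3036], [0.4811, -0.1884], [0.5925, -0.2052], [0.5801, -0.3186]] ctr [ 0.5301 -0.254 ] len [0.1161 0.1127 0.1141 0.1146] yaw [82.8 81.4 83.7 82.5]
pad [ 223  135   63   61 2515] [ 0.5308 -0.2552  0.013 ]
foot [[0.4864, 0.0012], [0.524, -0.052], [0.5753, -0.0164]] [0.0652 0.0625] [35.2 34.8]
foot [[0.4887, 0.0012], [0.524, -0.052], [0.5743, -0.014]] [0.0639 0.0631] [33.5 37.1]
edge 0.0 [[0.4943, -0.0095], [0.5394, 0.0259]] 0.0573 38.06202868849228
edge 0.068 [[0.4891, -0.006], [0.5263, 0.0231]] 0.0473 38.0620286884923
cap ((98.68019104003906, 50.901336669921875), (34.73612976074219, 183.71286010742188), 119.85753631591797) [  11    0  138   90 2716] [ 0.3791 -0.0887  0.1   ]
disc [238 172  29  28 603] [251.87728027 185.92868988] [ 0.5271 -0.018   0.106 ]
cap in h [(np.float64(510.0497097037862), np.float64(75.52574734658762))] [796.95267141 118.00898023]
tq1 [ 0.391 -0.21   0.106]
tq2 [ 0.643 -0.034  0.106]
```

```bash
python3 - <<'E'
from h import *
import pickle
h=pickle.load(open('wh.pkl','rb')); j=pickle.load(open('wj.pkl','rb')); k=.64
def W(c,pts,z): return np.array([plane(c,u,v,z)[:2] for u,v in pts],np.float32)
def ang(L): return np.degrees(np.arctan2(L[1],L[0]))%90
# holder: floodless gray plate+lip: segment by edges -> line fits along plate edges
def edgefit(c,a,b,z,w=5):
    g=cv2.GaussianBlur(cv2.cvtColor(c['img'],cv2.COLOR_RGB2GRAY).astype(np.float32),(0,0),.8)
    a=np.array(a)*k;b=np.array(b)*k;t=(b-a)/np.linalg.norm(b-a);n=np.array([-t[1],t[0]]);out=[]
    for f in np.linspace(.12,.88,40):
        o=np.arange(-w,w+.1,.5); P=a+f*(b-a)+o[:,None]*n
        v=cv2.remap(g,P[:,0].astype(np.float32)[None],P[:,1].astype(np.float32)[None],1)[0]
        out.append(P[np.abs(np.gradient(v)).argmax()])
    P=W(c,out,z); 
    for _ in range(3):
        L=cv2.fitLine(P,cv2.DIST_HUBER,0,.001,.001).ravel(); d=np.abs((P-L[2:])@[-L[1],L[0]]); P=P[d<max(.001,1.5*np.median(d))]
    return L,len(P),d.max()
def X(A,B):
    t=np.linalg.solve(np.array([A[:2],-B[:2]]).T,B[2:]-A[2:]); return A[2:]+t[0]*A[:2]
for z,q in((.01,[(305,203),(456,161),(486,305),(348,343)]),(.047,[(330,238),(443,197),(467,297),(359,331)])):
    Ls=[edgefit(h,q[i],q[(i+1)%4],z) for i in range(4)]
    C=np.array([X(Ls[i][0],Ls[(i+1)%4][0]) for i in range(4)])
    print('holder',z,[round(float(ang(l[0])),1) for l in Ls],[l[1] for l in Ls],C.mean(0).round(4),np.linalg.norm(C-np.roll(C,1,0),axis=1).round(4))
for a,b in(((705,67),(646,144)),((646,144),(712,188))):
    L,n,d=edgefit(h,a,b,0,4); print('foot',ang(L),n,d)
hsv=cv2.cvtColor(h['img'],cv2.COLOR_RGB2HSV); m=cv2.inRange(hsv,(105,90,40),(130,255,255)); m[:,:400]=0; m[130:]=0
p=np.argwhere(m)[:,::-1]; print(len(p)); up=p[p[:,1]<91]; lo=p[p[:,1]>93]
for s in(up,lo):
    if len(s)>5: print('blue',ang(cv2.fitLine(W(h,s,.01),cv2.DIST_HUBER,0,.001,.001).ravel()),len(s))
for a,b in(((386,211),(455,250)),):
    L,n,d=edgefit(j,a,b,.068,4); print('shoulder',ang(L),n,d)
E
```

```text
holder 0.01 [82.6, 82.7, 75.6, 82.8] [38, 23, 16, 35] [ 0.5278 -0.255 ] [0.1192 0.1224 0.1199 0.1078]
holder 0.047 [3.1, 83.0, 5.0, 82.3] [16, 40, 13, 40] [ 0.5298 -0.2551] [0.0809 0.0689 0.0823 0.0718]
foot 27.004272 17 0.0010308633
foot 36.739803 36 0.0009792915
163
blue 34.802387 80
blue 36.637596 66
shoulder 36.0254 36 0.00077647436
```

Holder centre is about (0.530, -0.255) with yaw -7.3°. The jar's cap is at (0.527, -0.018) and its body yaw is about 36.2°. Next I grasp the cap.

>>> step_arm([
  [[0,0,0,0.003,-0.001,0.04,100],[0,0,0,0.003,-0.001,0.09,100],[0,0,0,0.003,-0.001,0.13,100],[0,0,0,0.003,-0.001,0.15,100],[0,0,0,0.003,-0.001,0.15,100],[0,0,0,0.003,-0.001,0.15,40],[0,0,0,0.003,-0.001,0.15,40],[0,0,0,0.003,-0.001,0.15,40],[0,0,0,0.003,-0.001,0.15,40],[0,0,0,0.003,-0.001,0.15,40],[0,0,0,0.003,-0.001,0.15,40]],
], squeeze=33)

```text
time: 5.52
ee_pos: [0.5268, -0.0175, 0.0999]
eef_rot: [0.195, 0.981, -0.0, 0.0]
ft_force: [-1.0, -3.6, 5.1]
width: 0.0553
grip_force: 32.9
```

>>> step_arm([
  [[0,0,0,0,0,-0.02,40],[0,0,0,0,0,-0.06,40],[0,0,0,0,0,-0.09,40],[0,0,0.05,-0.01,-0.02,-0.09,40],[0,0,0.13,-0.02,-0.05,-0.09,40],[0,0,0.22,-0.03,-0.08,-0.09,40],[0,0,0.31,-0.045,-0.11,-0.09,40],[0,0,0.4,-0.06,-0.14,-0.09,40],[0,0,0.49,-0.07,-0.17,-0.09,40],[0,0,0.58,-0.08,-0.19,-0.09,40],[0,0,0.67,-0.088,-0.208,-0.09,40],[0,0,0.73,-0.092,-0.215,-0.09,40],[0,0,0.759,-0.094,-0.218,-0.09,40],[0,0,0.759,-0.094,-0.218,-0.09,40],[0,0,0.759,-0.094,-0.218,-0.09,40],[0,0,0.759,-0.094,-0.218,-0.09,40]],
])

```text
time: 7.52
ee_pos: [0.5301, -0.2538, 0.1895]
eef_rot: [0.544, 0.839, 0.0, -0.0]
ft_force: [0.7, 0.9, -4.0]
width: 0.0553
grip_force: 32.9
```

```bash
python3 - <<'E'
from h import *
s=readout.read_state(); print(s['time'],s['ee_pos'],s['joint_positions'].round(2),s['width'],s['grip_force'])
a=cam('scene')['img'][190:250,240:350]; b=cam('wrist')['img'][60:260,90:420]
save('carry.png',np.vstack([cv2.resize(a,(500,273),interpolation=cv2.INTER_CUBIC),cv2.resize(b,(500,303))]))
E
```

```text
7.525 [ 0.5301479  -0.25380016  0.18949079] [-0.3   0.37  0.84  1.67 -0.29  1.23  1.02] 0.05531837360384049 32.91701436275616
```

View pics/carry.png

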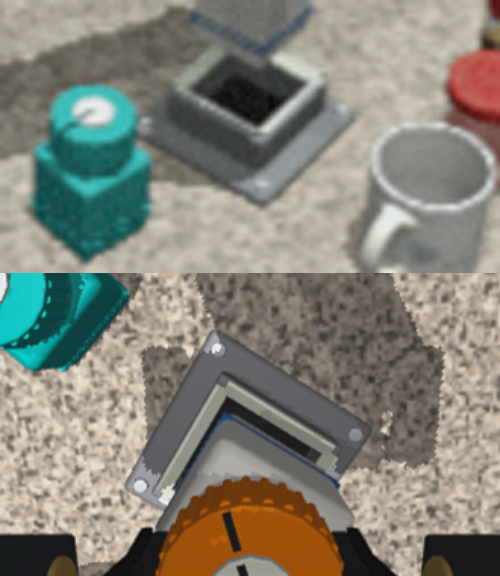

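The jar looks aligned with the pocket in both views: its foot corner is over the pocket corner and its edges are parallel to the lip. I'll lower it gently in stages.

>>> step_arm([
  [[0,0,0,-0.001,-0.0005,0.015,40],[0,0,0,-0.001,-0.0005,0.03,40],[0,0,0,-0.001,-0.0005,0.038,40],[0,0,0,-0.001,-0.0005,0.042,40],[0,0,0,-0.001,-0.0005,0.046,40],[0,0,0,-0.001,-0.0005,0.05,40],[0,0,0,-0.001,-0.0005,0.05,40],[0,0,0,-0.001,-0.0005,0.05,40]],
])

```text
time: 8.62
ee_pos: [0.5301, -0.2554, 0.1397]
eef_rot: [0.545, 0.839, 0.0, 0.0]
ft_force: [-0.9, 0.3, -3.8]
width: 0.0552
grip_force: 32.9
```

```bash
python3 - <<'E'
from h import *
s=readout.read_state(); print({k:np.round(s[k],3) for k in('ee_pos','eef_rot','ft_force','torque','width')})
E
```

```text
{'ee_pos': array([ 0.53 , -0.255,  0.14 ]), 'eef_rot': array([0.545, 0.839, 0.   , 0.   ]), 'ft_force': array([-0.871,  0.259, -3.847]), 'torque': array([-0.073, -0.064,  0.009]), 'width': np.float64(0.055)}
```

>>> step_arm([
  [[0,0,0,0,0,0.003,40],[0,0,0,0,0,0.006,40],[0,0,0,0,0,0.009,40],[0,0,0,0,0,0.012,40],[0,0,0,0,0,0.012,40]],
])

```text
time: 9.25
ee_pos: [0.5298, -0.2553, 0.1272]
eef_rot: [0.545, 0.839, -0.0, -0.0]
ft_force: [1.1, -0.2, -3.8]
width: 0.0558
grip_force: 32.9
```

>>> step_arm([
  [[0,0,0,0,0,0.003,40],[0,0,0,0,0,0.006,40],[0,0,0,0,0,0.009,40],[0,0,0,0,0,0.012,40],[0,0,0,0,0,0.012,40]],
])

```text
time: 9.88
ee_pos: [0.5299, -0.2553, 0.1152]
eef_rot: [0.545, 0.839, -0.0, -0.0]
ft_force: [-0.3, 0.0, -3.1]
width: 0.0557
grip_force: 32.9
```

>>> step_arm([
  [[0,0,0,0,0,0.0008,40],[0,0,0,0,0,0.0016,40],[0,0,0,0,0,0.002,40],[0,0,0,0,0,0.002,40]],
])

```text
time: 10.38
ee_pos: [0.53, -0.2553, 0.1135]
eef_rot: [0.545, 0.839, 0.0, -0.0]
ft_force: [-0.0, -0.4, -5.2]
width: 0.0555
grip_force: 32.9
```

>>> step_arm([
  [[0,0,0,0,0,0.0006,40],[0,0,0,0,0,0.0009,40],[0,0,0,0,0,0.0009,40]],
])

```text
time: 10.75
ee_pos: [0.53, -0.2556, 0.1129]
eef_rot: [0.545, 0.839, 0.0, 0.0]
ft_force: [-0.7, -0.3, 2.3]
width: 0.0557
grip_force: 32.9
```

>>> step_arm([
  [[0,0,0.08,0,0,0,40],[0,0,0.16,0,0,0,40],[0,0,0.24,0,0,0,40],[0,0,0.32,0,0,0,40],[0,0,0.32,0,0,0,40]],
])

```text
time: 11.38
ee_pos: [0.5301, -0.2555, 0.1129]
eef_rot: [0.671, 0.741, -0.0, 0.0]
ft_force: [-1.4, -0.8, 1.5]
width: 0.055
grip_force: 32.9
```

```bash
cat > t.py <<'E'
from h import *
s=readout.read_state(); print({k:np.round(s[k],3) for k in('ee_pos','eef_rot','ft_force','torque','width')},'yaw',2*np.arctan2(s['eef_rot'][0],s['eef_rot'][1]), 'tau7',s['joint_torque'][6])
E
python3 t.py
```

```text
{'ee_pos': array([ 0.53 , -0.256,  0.113]), 'eef_rot': array([ 0.671,  0.741, -0.   ,  0.   ]), 'ft_force': array([-1.374, -0.813,  1.513]), 'torque': array([-0.152,  0.304,  0.046]), 'width': np.float64(0.055)} yaw 1.4712759041254402 tau7 -0.8492492325603962
```

>>> step_arm([
  [[0,0,0.06,0,0,0,40],[0,0,0.12,0,0,0,40],[0,0,0.12,0,0,0,40]],
])

```text
time: 11.75
ee_pos: [0.5301, -0.2555, 0.1128]
eef_rot: [0.714, 0.7, -0.0, 0.0]
ft_force: [-0.7, 0.8, 2.3]
width: 0.0555
grip_force: 32.9
```

```bash
python3 t.py
```

```text
{'ee_pos': array([ 0.53 , -0.256,  0.113]), 'eef_rot': array([ 0.714,  0.7  , -0.   ,  0.   ]), 'ft_force': array([-0.728,  0.777,  2.301]), 'torque': array([-0.188,  0.397,  0.05 ]), 'width': np.float64(0.056)} yaw 1.5898638875991362 tau7 -0.6436458416283131
```

>>> step_arm([
  [[0,0,0.06,0,0,0,40],[0,0,0.12,0,0,0,40],[0,0,0.12,0,0,0,40]],
])

```text
time: 12.12
ee_pos: [0.53, -0.2557, 0.1128]
eef_rot: [0.754, 0.657, -0.0, 0.0]
ft_force: [-2.1, -1.0, 2.9]
width: 0.0557
grip_force: 32.9
```

```bash
python3 t.py
```

```text
{'ee_pos': array([ 0.53 , -0.256,  0.113]), 'eef_rot': array([ 0.754,  0.657, -0.   ,  0.   ]), 'ft_force': array([-2.128, -1.03 ,  2.927]), 'torque': array([-0.369,  0.529,  0.32 ]), 'width': np.float64(0.056)} yaw 1.7092295232973278 tau7 -0.9096458181738853
```

The seal is winding up at 0.32 N m, about 0.04 rad before slip.

>>> step_arm([
  [[0,0,0.05,0,0,0,40],[0,0,0.1,0,0,0,40],[0,0,0.1,0,0,0,40]],
])

```text
time: 12.5
ee_pos: [0.5301, -0.256, 0.1129]
eef_rot: [0.786, 0.618, -0.0, 0.001]
ft_force: [-1.4, -3.7, 2.5]
width: 0.0557
grip_force: 32.9
```

```bash
python3 t.py
```

```text
{'ee_pos': array([ 0.53 , -0.256,  0.113]), 'eef_rot': array([ 0.786,  0.618, -0.   ,  0.001]), 'ft_force': array([-1.43 , -3.706,  2.549]), 'torque': array([-0.961,  0.386,  0.496]), 'width': np.float64(0.056)} yaw 1.8091614495537658 tau7 -0.944846011698246
```

>>> step_arm([
  [[0,0,0.05,0,0,0,40],[0,0,0.1,0,0,0,40],[0,0,0.1,0,0,0,40]],
])

```text
time: 12.88
ee_pos: [0.53, -0.2559, 0.1128]
eef_rot: [0.816, 0.578, -0.0, 0.001]
ft_force: [-1.4, -4.6, 3.0]
width: 0.055
grip_force: 32.9
```

```bash
python3 t.py
```

```text
{'ee_pos': array([ 0.53 , -0.256,  0.113]), 'eef_rot': array([ 0.816,  0.578, -0.   ,  0.001]), 'ft_force': array([-1.434, -4.568,  3.021]), 'torque': array([-1.088,  0.34 ,  0.454]), 'width': np.float64(0.055)} yaw 1.909420541367323 tau7 -0.9487143158912659
```

>>> step_arm([
  [[0,0,0.06,0,0,0,40],[0,0,0.06,0,0,0,40],[0,0,0.06,0,0,0,100],[0,0,0.06,0,0,0,100],[0,0,0.06,0,0,0,100],[0,0,0.06,0,0,0,100],[0,0,0.06,0,0,-0.02,100],[0,0,0.06,0,0,-0.06,100],[0,0,0.06,0,0,-0.11,100],[0,0,0.06,0,0,-0.15,100],[0,0,0.06,0,0,-0.15,100],[0,0,0.06,0,0,-0.15,100]],
])

```text
time: 14.38
ee_pos: [0.5299, -0.2552, 0.2628]
eef_rot: [0.834, 0.552, 0.0, -0.0]
ft_force: [0.1, -0.2, -0.6]
width: 0.0872
grip_force: 0.0
```

```bash
python3 t.py; python3 - <<'E'
from h import *
c=cam('wrist'); u,v=proj(c,(.53,-.255,.118)); print(u,v)
u,v=int(u),int(v); im=c['img'][max(0,v-70):v+70,max(0,u-90):u+90]; np.save('fin.npy',im); save('fin.png',cv2.resize(im,None,fx=4,fy=4,interpolation=cv2.INTER_CUBIC))
# disc centre -> position, vs height
hsv=cv2.cvtColor(c['img'],cv2.COLOR_RGB2HSV); m=cv2.inRange(hsv,(5,150,60),(22,255,255)); m[:, :u-90]=0; m[:,u+90:]=0; m[v+60:]=0
ys,xs=np.nonzero(m); print(xs.min(),xs.max(),ys.min(),ys.max())
w=cv2.inRange(hsv,(0,0,90),(179,60,255)); n,l,s,ce=cv2.connectedComponentsWithStats(w)
for i in range(1,n):
    if s[i,4]>150 and np.hypot(*(ce[i]-[u,v]))<30: print(s[i],ce[i],plane(c,*ce[i],.119).round(4))
E
```

```text
{'ee_pos': array([ 0.53 , -0.255,  0.263]), 'eef_rot': array([ 0.834,  0.552,  0.   , -0.   ]), 'ft_force': array([ 0.051, -0.195, -0.555]), 'torque': array([-0.069,  0.101, -0.047]), 'width': np.float64(0.087)} yaw 1.9718094581843162 tau7 -0.02040122402831912
253.23963594126872 191.37027506214415
222 286 155 220
[240 178  29  28 610] [254.06557377 191.75245902] [ 0.5306 -0.2554  0.119 ]
```

View pics/fin.png

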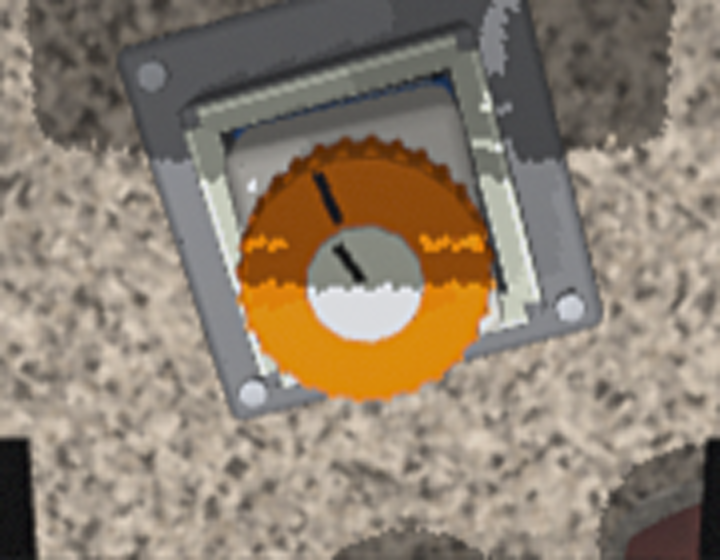

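The final view shows the jar seated evenly in the pocket, with its disc measured at (0.5306, -0.2554). The shell mark at (328,197) has moved about 11° (0.2 rad) clockwise of the disc mark at (350,263), inside the wanted window.

```bash
python3 -c "
from bench import r
print(r.close_job())"
```

```text
the job is handed in; nothing more can be done
None
```

I handed the job in: the jar stands in the larger holder and is released, and its cap is screwed clockwise to about 0.2 rad (11°) of slip as read from the marks; the judge's result was not shown.

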